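Lock the handled case onto the stack

TASK

Stack the small case with the carrying handle on the lower case, front over front (latches on the same side), so that the openings in its base drop over the four lugs of the lid below. A spring catch then holds its front up: press the front down and slide the case to the back until it is fully home and the catch has popped up in the hole of its base and locks it. Do not force it; the lower case should stay about where it stands, and leave the things around alone.

Things in the scene. Friction and masses are not known exactly. Their poses are not given: they have to be found in the camera images.
- upper_case: Upper case: smooth dark plastic, folding carrying handle on its lid, 120 mm deep (x) by 156 mm wide (y), 62 mm high to the flat lid top, 102 mm to the raised handle's top; 0.3 to 0.6 kg, balanced about its middle. Origin at the centre of its underside. x points from its front (side with two grey draw latches) to its back, y to its left, z up. Starts on the bench beside the lower case.
- handle (a point): Middle of the round grip bar of the upper case's handle, 16 mm thick, along the case's y, free for 96 mm. With the handle upright it lies 94 mm above the case's underside, with 24 mm of air over the lid. The handle swings about an axis along y, 26.5 mm below the bar, by -0.4 (to the front) to 1.3 rad and stays where it is left; the case hangs level from it but is not held level by it.
- ledge (a point): Middle of the ledge along the front of the upper case's lid, a bare place for pressing and pushing: flat, 32 mm deep (x), 156 mm wide, 56 mm above the underside, 44 mm in front of the case's middle; behind it, 16 mm behind this point, a step 6 mm high rises to the lid's top. Case axes.
- base (a point): Centre of the upper case's underside; case axes. The base is a 4 mm plate with 9.5 mm of hollow above it and four openings, each 26 mm (x) by 27 mm (y): x from -25 to +1 mm and +25 to +51 mm, y from 34.5 to 61.5 mm left and right. A catch hole in the middle at the front: x from -50 to -37.5 mm, 18 mm wide, above it a window in the front skirt.
- lower_case: Lower case, dark plastic, 120 mm deep (x) by 156 mm wide (y), lid top 80 mm above the bench, about 4 kg, standing loose on the bench. Origin at the centre of its underside; x points from its front (two grey draw latches, card holder, release paddle of the catch) to its back, y to its left, z up. Four lugs stand on its lid.
- lid_top (a point): Centre of the lower case's flat lid; its axes. Square to it, the openings drop over the lugs when base is 7 to 15 mm in front of lid_top (its rel. x -15 to -7 mm; 1.5 mm play to each side); on the lugs' tops it would stand 10 mm high. Slid to the back, flat on the lid, its plate goes under the caps and stops on the stems 1 mm past base = lid_top, which is home.
- front_lugs (a point): Midway between the two front lugs, on the lid: 24 mm in front of lid_top; the rear pair is the same 50 mm behind. Each lug is a hook open to the front, 24 mm wide, its middle 48 mm left or right: a stem from this point to 10 mm behind it, and a cap from 8 mm in front of it to 10 mm behind, underside 5.5 mm and top 10 mm above the lid.
- catch (a joint): Spring catch of the lower case, moves straight up and down: 0 = up, 6 mm out of the lid; 0.006 m = pressed flush. About 8.5 N start it, 11 N press it flush. Under a case that is not home it is pressed in part or fully. From 1.5 mm before base = lid_top on it pops up by itself into the catch hole and keeps the case from sliding forward.
- catch_nose (a point): Rounded nose of the catch, 8 mm long (x), 14 mm wide: this point is its middle at lid height, 43 mm in front of lid_top. A case just set over the lugs leans with its front 6 mm up on it, and its plate butts against the front caps: it must be pressed down (about 10 N on the ledge, 25 N at the handle) to slide under them, then they hold it. Sliding takes 5 to 12 N.
- glue_bottle: Glue bottle standing on the bench, 58 mm across, 178 mm tall, origin at the centre of its foot; a bystander.
- screwdriver: Screwdriver lying on the bench, 198 mm long (y), 29 mm wide, 26 mm high, origin at the centre of its underside; a bystander.
- sanding_block: Cork sanding block lying on the bench, 115 mm long (y), 68 mm wide, 31 mm high, origin at the centre of its underside; a bystander.

How it is judged:
On the way:
1. the upper case has come down over the lugs, still in front of home (z of base in the frame of lid_top between -0.003 and 0.0065 m and x of base in the frame of lid_top between -0.018 and -0.005 m and y of base in the frame of lid_top between -0.005 and 0.005 m), for 0.1 s.
At the end, for the whole second after the job is handed in: The upper case lies flat on the lower case's lid (base within 3 mm in x, 4 mm in y and 2 mm in height of lid_top, parallel within 0.03 rad), the catch has popped up (within 1.5 mm of fully up), and the stack stands upright and at rest on the bench (x of base in the frame of lid_top between -0.003 and 0.003 m and y of base in the frame of lid_top between -0.004 and 0.004 m and z of base in the frame of lid_top below 0.002 m and angle between the z axis of base and the z axis of lid_top, either way round below 0.03 rad and value of joint catch below 0.0015 m and angle between lid_top's own z axis and vertical below 0.03 rad and height (world z) of lid_top between 0.076 and 0.084 m and linear speed of each of upper_case, lower_case below 0.02 m/s); the robot touches nothing.
It fails at once if the lower case was pushed more than 40 mm along the bench (distance of lid_top from where it was at the start of the episode above 0.04 m).
It fails at once if the cases were forced: more than 50 N between them (contact force between upper_case and lower_case above 50 N).
It fails at once if a bystander was moved by more than 40 mm (distance of any of glue_bottle, screwdriver, sanding_block from where it was at the start of the episode above 0.04 m).
It also fails if it takes over 58 s, if anything falls off the work surface, if the arm or the gripper's body presses on something with over 40 N, if the wrist force passes 120 N, or if a joint passes its speed limit or range.

ROBOT

A 6-joint arm with a two-finger parallel gripper is mounted at the origin on a cart in front of the work surface, level with it; the furniture and walls round the work are solid. World frame = base frame: x ahead of the robot, y to its left, z up, the work surface at z = 0. Lengths are in m, angles in rad, forces in N, time in s.
With the tool pointing down it reaches from about 0.35 to 0.975 m from the base axis. Payload 4.9 kg.
Tool frame: the origin (TCP) lies midway between the tips of the shut fingers; the grasp point (between the pads) lies 19 mm behind it; z points along the fingers, y is the line along which they close (so a half turn about z gives the same grasp; the last joint's range is limited). The gripper opens to 85 mm and grips with 20 to 120 N. Pads are 22 mm wide; open, the fingers measure 114 mm over their backs; the gripper's body (76 mm by 85 mm) begins 54 mm behind the grasp point. The pads swing forward as they close: fully open they stand 13 mm farther back than shut.
Start: joints at [-1.444, 0.053, 1.613, -0, 1.476, -0.119], TCP at [0.152, -0.606, 0.231] pointing down, gripper open.
Joint ranges: [-3.01, 3.01], [-1.01, 2.22], [0.06, 2.58], [-1.02, 4.17], [0.09, 2.62], [-3.14, 3.14]. Speed limits (rad/s): [2.57, 2.57, 3.14, 3.14, 3.14, 3.14].

INTERFACE

Orientations are given as a rotation vector (axis times angle).
In Python, from station import ctrl gives the robot as it stands.
- The arm moves only by the tool carry_out, never from a script. Its argument "moves" is a list of rows, each an object of numbers: "x", "y", "z": the shift along the tool's x, y, z in units of 25 mm (1.0 is 25 mm); "turn": the turn about the tool's z in rad. In form: [{"x": .., "y": .., "z": .., "turn": ..}, ...]. A call has exactly 8 rows; each row shifts and turns the commanded pose from where the row before left it, along the tool's axes as they then stand; what a row does not reach is not made up. A row lasts 1/10 s, in which the tool goes at most 50 mm and 8.59 degrees, less where a joint would pass 70% of its speed; a pose out of reach is approached as far as the arm can. A call is refused whole if a number of a shift passes 1 or a number of a turn 0.15, either way. A call with a gripper value outside its range is refused whole. "grip" is the finger opening in mm, from 0 to 85.4, set as the call begins (left out, the last holds). The fingers move at their own pace and stop on an object; "newtons" is the grip in N (left out, the last holds). Time passes only in rows, so rows that do not move let the fingers close, or fill a call up. It gives the time, the measured TCP pose, the force, the opening and the grip force at its end, in the units of the state.
- ctrl.get_obs(): the state, without advancing time (a new reading comes with each control period).
- ctrl.get_image(name): name is "scene" or "top"; returns the picture (420x560x3 uint8, red, green, blue); there is no depth.
- ctrl.calibration(name): a dict with "fx", "fy", "cx", "cy" (pixels), "R" (3x3) and "t" (3): a world point X has camera coordinates R X + t. Camera axes: x right, y down, z forward; pixel columns grow to the right and rows downward; lengths in m; the calibration is good to about 2 mm. A picture is of the moment at which its call begins. calibration takes no time and is no camera call.
- ctrl.finish_job(): hands the job in; it is judged then, once.
Trained networks look in the newest picture that a camera, given by its name, has taken for a name from the list of things; names that differ only in an ending like _2 or _b are one class to them, and where a whole thing is asked for, a point or a joint stands for the part that bears it (a point fixed in the world has none). Each returns a list of dicts, best first, with "confidence" (0 to 1); they miss things now and then, are a little off and sometimes report something else, mostly with a low value. They report only what shows in the picture. A call takes as long as a camera call.
- ctrl.look_for(camera, query): "rect" ([left, top, width, height] in pixels, round what is visible of it).
- ctrl.mark_of(camera, query): "pixel" ([column, row] in pixels: a listed point, or the origin of a listed thing).
The state is a dict: "t": time; "q": joint angles; "dq": joint speeds; "effort": joint torques, N m; "tool_pos": TCP position; "tool_rot": TCP orientation; "contact_force": force on the tool from outside, world axes, zero at the start; "wrist_torque": the same for the moment, N m; "opening": finger opening in m; "grip_force": force on a finger pad.
Only numpy, scipy, OpenCV 4.12 (cv2) and the standard library are available. Lean on these libraries where they do the work, as an engineer would, in place of code of your own. Each camera call takes 0.05 s, during which the arm holds its last target. There are 200 camera calls.

## Working session

There is one attempt and no reset: what is moved stays moved. The work goes in short steps, Python scripts to look and compute and a tool call to move; the robot and the scene stay as the last step left them, time stands still between calls to the robot, and variables do not carry over. Pictures are saved under pics/ and viewed, at most 10 in all, crops included, and the job is handed in when it is done.

Besides the shell and the picture viewer there is one more tool, called after "Emit:" as name(argument=value, ...) on one line, values as JSON. carry_out: Moves the arm, as the interface text tells. Its arguments: {"type":"object","properties":{"moves":{"type":"array"},"grip":{"type":"number"},"newtons":{"type":"number"}},"required":["moves"]}

```bash
mkdir -p pics; ls; cat > h.py <<'E'
import numpy as np, cv2
from station import ctrl
def cal(n):
    c=ctrl.calibration(n); return c, np.array([[c['fx'],0,c['cx']],[0,c['fy'],c['cy']],[0,0,1]])
def proj(n,X):
    c,K=cal(n); p=K@(np.array(c['R'])@np.array(X)+np.array(c['t'])); return p[:2]/p[2]
def ray(n,px):
    c,K=cal(n); R=np.array(c['R']); o=-R.T@np.array(c['t']); d=R.T@np.linalg.inv(K)@np.array([px[0],px[1],1.]); return o,d/np.linalg.norm(d)
def atz(n,px,z):
    o,d=ray(n,px); return o+d*(z-o[2])/d[2]
def tri(p1,p2):
    A=[];b=[]
    for n,p in (("scene",p1),("top",p2)):
        o,d=ray(n,p); M=np.eye(3)-np.outer(d,d); A.append(M);b.append(M@o)
    A=np.vstack(A);b=np.hstack(b); X=np.linalg.lstsq(A,b,rcond=None)[0]
    return X, np.linalg.norm(A@X-b)
def snap(n,f):
    im=ctrl.get_image(n); cv2.imwrite('pics/'+f,im[:,:,::-1]); return im
E
python3 - <<'E'
from h import *
np.set_printoptions(precision=3,suppress=True)
a=snap("scene","s0.png");b=snap("top","t0.png")
cv2.imwrite("pics/t0.png",b[:,:,::-1])
for n in("scene","top"):
    o,d=ray(n,(280,210)); print(n,o,d)
for q in("handle","ledge","upper_case","lower_case","lid_top","front_lugs","catch_nose","base","glue_bottle","screwdriver","sanding_block"):
    r={n:ctrl.mark_of(n,q)[:2] for n in("scene","top")}
    print(q,{n:[(np.round(e['pixel'],1),round(e['confidence'],2)) for e in v] for n,v in r.items()})
    if r["scene"] and r["top"]: print("   ",*tri(r["scene"][0]["pixel"],r["top"][0]["pixel"]))
print(ctrl.get_obs())
E
```

```text
pics
scene [-0.334  0.689  0.676] [ 0.634 -0.627 -0.452]
top [ 0.383 -0.154  1.319] [ 0.084  0.016 -0.996]
handle {'scene': [(array([280.7, 213.8]), 0.78)], 'top': [(array([274.3, 214.9]), 0.7)]}
    [ 0.475 -0.117  0.086] 0.003673391513519894
ledge {'scene': [(array([292.5, 235.5]), 0.96), (array([208.5, 276.1]), 0.17)], 'top': [(array([271.7, 232.4]), 0.89)]}
    [ 0.429 -0.11   0.048] 0.0010547340388970656
upper_case {'scene': [(array([280.9, 247.3]), 0.95)], 'top': [(array([272.3, 218.5]), 0.58), (array([367.9, 265.7]), 0.42)]}
    [ 0.47  -0.111 -0.003] 0.00032329166608838125
lower_case {'scene': [(array([210.4, 273.4]), 0.93)], 'top': [(array([197.2, 214.2]), 0.74)]}
    [0.482 0.1   0.009] 0.0034646584169325716
lid_top {'scene': [(array([206.2, 243.7]), 0.65)], 'top': [(array([192.7, 210.8]), 0.76)]}
    [0.488 0.1   0.083] 0.0006130214283404012
front_lugs {'scene': [(array([209.5, 245.9]), 0.86)], 'top': [(array([189.9, 218.2]), 0.76), (array([195.1, 222.7]), 0.29)]}
    [0.468 0.106 0.089] 0.0006131604655339211
catch_nose {'scene': [(array([217. , 253.2]), 0.84)], 'top': [(a
[... 187 characters left out ...]
.48)]}
    [0.476 0.111 0.086] 0.011790203642927991
glue_bottle {'scene': [], 'top': [(array([377.8, 227.2]), 0.79)]}
screwdriver {'scene': [], 'top': [(array([364.7, 262.2]), 0.58)]}
sanding_block {'scene': [], 'top': [(array([201.6, 144. ]), 0.58)]}
{'t': 1.2, 'q': array([-1.444,  0.053,  1.613, -0.   ,  1.476, -0.119]), 'dq': array([-0.001, -0.001, -0.002, -0.001, -0.002,  0.   ]), 'effort': array([  0.   , -39.369, -37.046,  -0.   ,   0.001,   0.   ]), 'tool_pos': array([ 0.152, -0.606,  0.231]), 'tool_rot': array([-3.118, -0.385,  0.   ]), 'contact_force': array([-0.002, -0.272, -0.466]), 'wrist_torque': array([-0.039,  0.034,  0.04 ]), 'grip_force': 0.0, 'opening': 0.08518667691762029}
```

View pics/s0.png

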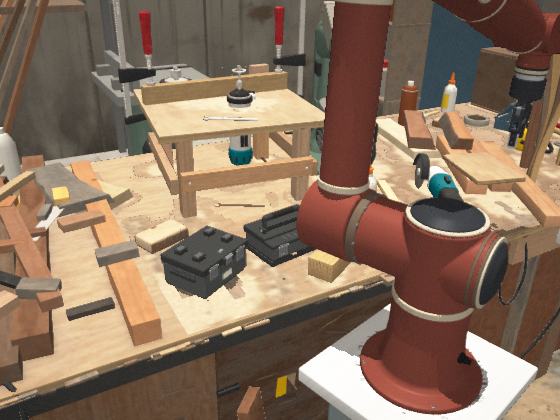

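View pics/t0.png

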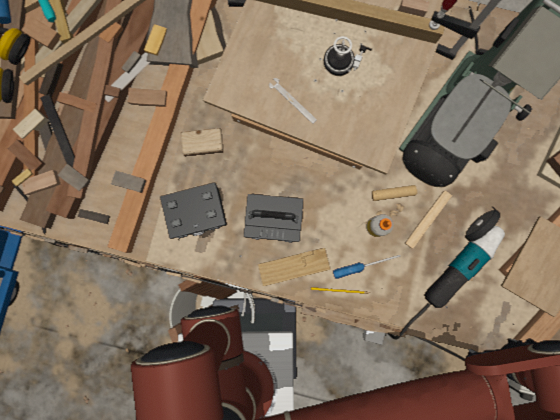

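The scene shows the lower case at (205,260), with its latches toward the robot, and the upper case at (285,235) with its ledge also toward the robot. In the top view they are at (193,210) and (273,218). Next I need the yaw of each.

```bash
python3 - <<'E'
from h import *
b=cv2.imread("pics/t0.png")[172:252,150:310]; a=cv2.imread("pics/s0.png")[195:305,150:330]
A=cv2.resize(b,None,fx=5,fy=5,interpolation=cv2.INTER_CUBIC)
cv2.imwrite("pics/c0.png",cv2.convertScaleAbs(A,alpha=2,beta=0))
B=cv2.resize(a,None,fx=4.4,fy=4.4,interpolation=cv2.INTER_CUBIC)
cv2.imwrite("pics/c1.png",cv2.convertScaleAbs(B,alpha=2,beta=0))
E
```

```text
(no output)
```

View pics/c0.png

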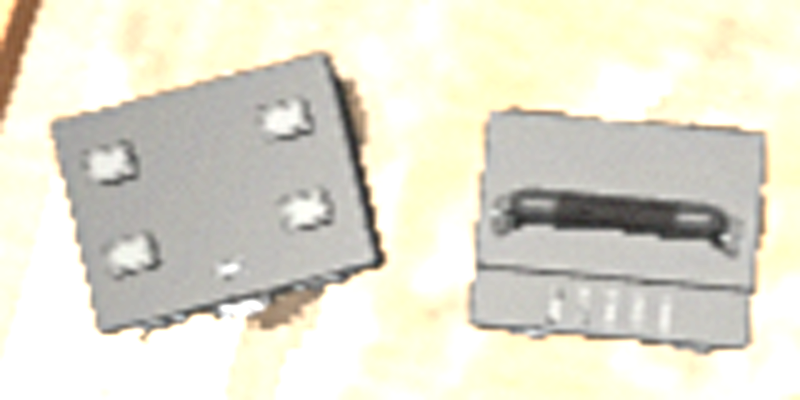

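View pics/c1.png

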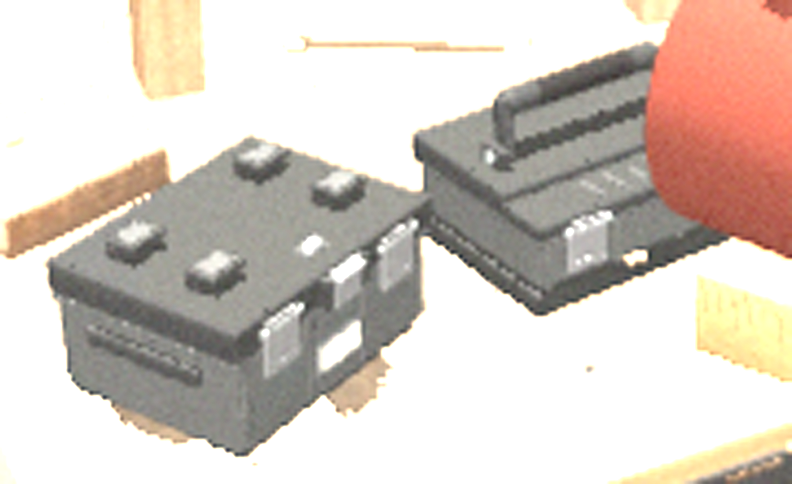

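The crops show the four lugs, the catch, and the corners of both cases clearly. I'll fit both poses from these points in both views.

```bash
cat > fit.py <<'E'
from h import *
from scipy.optimize import least_squares
np.set_printoptions(precision=4,suppress=True)
T=lambda u,v:(150+(u+.5)/5-.5,172+(v+.5)/5-.5)
S=lambda u,v:(150+(u+.5)/4.4-.5,195+(v+.5)/4.4-.5)
def fit(obs,x0):
    def res(p,full=False):
        c,s=np.cos(p[2]),np.sin(p[2]); r=[]
        for n,P,px in obs:
            X=[p[0]+c*P[0]-s*P[1],p[1]+s*P[0]+c*P[1],P[2]+p[3]]; r.append(proj(n,X)-px)
        return np.array(r) if full else np.hstack([np.ravel(r),[p[3]/.002]])
    s=least_squares(res,x0,loss='soft_l1'); return s.x,res(s.x,True)
lo=[("top",(.051,.048,.09),T(111,162)),("top",(-.023,.048,.09),T(132,252)),("top",(.051,-.048,.09),T(288,118)),("top",(-.023,-.048,.09),T(306,210)),
("top",(.06,.078,.08),T(55,122)),("top",(.06,-.078,.08),T(327,55)),("top",(-.06,-.078,.08),T(381,263)),("top",(-.06,.078,.08),T(103,332)),("top",(-.043,0,.086),T(229,269)),
("scene",(.051,-.048,.09),S(262,156)),("scene",(-.023,-.048,.09),S(338,184)),("scene",(.051,.048,.09),S(135,237)),("scene",(-.023,.048,.09),S(215,267)),
("scene",(.06,.078,.08),S(50,265)),("scene",(.06,-.078,.08),S(250,138)),("scene",(-.06,-.078,.08),S(430,205)),("scene",(-.06,.078,.08),S(240,335)),("scene",(-.043,0,.086),S(311,242))]
up=[("top",(.06,.078,.062),T(490,110)),("top",(.06,-.078,.062),T(765,133)),("top",(-.06,.078,.056),T(471,325)),("top",(-.06,-.078,.056),T(748,347)),
("top",(-.028,.078,.062),T(477,266)),("top",(-.028,-.078,.062),T(753,290)),
("scene",(.06,.078,.062),S(416,133)),("scene",(-.06,.078,.056),S(541,234)),("scene",(-.06,.078,0),S(543,313))]
if __name__=="__main__":
    for n,o,x0 in(("lower",lo,[.485,.1,.2,0]),("upper",up,[.473,-.11,-.08,0])):
        for m in("both","top"):
            oo=[e for e in o if m=="both" or e[0]==m]; p,r=fit(oo,x0); print(n,m,p,"\n",r.T if m=="both" else "")
    # handle: bar centre
    print(tri(S(585,80),T(618,213)))
    for z in(.08,.094): print(atz("top",T(618,213),z))
    print("bar ends",atz("top",T(515,203),.09),atz("top",T(722,222),.09))
E
python3 fit.py
```

```text
lower both [ 0.4898  0.1012  0.2329 -0.0058] 
 [[-1.3985  0.4964 -1.9883  0.6952 -0.8073  0.8716  0.3015 -0.6674  0.5938
  -7.5144  0.9395 -7.6127  0.7415 -0.8728  0.7444  1.4458 -0.2538  0.839 ]
 [-8.009   0.6861 -7.8717  0.3227 -0.1017 -0.6488  0.5804  0.9895  0.2287
  -2.0883  0.6167 -2.7602  0.6323 -0.3282 -0.3969 -1.1575  1.3167  0.8692]]
lower top [ 0.4893  0.0997  0.224  -0.0006] 
 
upper both [ 0.4688 -0.116  -0.0957 -0.0018] 
 [[-0.5884  1.1645 -0.5688  1.0464 -0.9091  1.0341 -1.5703  0.3831 -0.3816]
 [-0.4145 -0.3981  0.3919  0.6722  0.3886  0.2679 -0.7927 -1.327   1.4085]]
upper top [ 0.4692 -0.1155 -0.0973 -0.0005] 
 
(array([ 0.4742, -0.1169,  0.0897]), np.float64(0.001711201087810174))
[ 0.4758 -0.1158  0.08  ]
[ 0.4747 -0.1162  0.094 ]
bar ends [ 0.4811 -0.0613  0.09  ] [ 0.4694 -0.1714  0.09  ]
```

The rear lugs are 50 mm behind the front pair, not 50 mm behind the lid centre, so I'll correct that.

```bash
sed -i 's/(\.051,/(.027,/g' fit.py; python3 fit.py
```

```text
lower both [ 0.4908  0.1019  0.2384 -0.0045] 
 [[ 0.1461  0.1762 -0.3955  0.3617 -1.2919  0.3663  0.0429 -0.9034  0.3104
  -0.025   0.3134  0.2591  0.2678 -1.4495 -0.0339  0.821  -0.6108  0.319 ]
 [ 0.3122  0.3729  0.2172 -0.1919 -0.3334 -1.2011 -0.0011  0.7345 -0.1884
   0.2682  0.0284  0.0007  0.0842 -0.7488 -0.8974 -1.7994  0.7358  0.2744]]
lower top [ 0.4905  0.1009  0.2328 -0.0003] 
 
upper both [ 0.4688 -0.116  -0.0957 -0.0018] 
 [[-0.5884  1.1645 -0.5688  1.0464 -0.9091  1.0341 -1.5703  0.3831 -0.3816]
 [-0.4145 -0.3981  0.3919  0.6722  0.3886  0.2679 -0.7927 -1.327   1.4085]]Traceback (most recent call last):
  File "fit.py", line 23, in <module>
    oo=[e for e in o if m=="both" or e[0]==m]; p,r=fit(oo,x0); print(n,m,p,"\n",r.T if m=="both" else "")
                                                   ~~~^^^^^^^
  File "fit.py", line 12, in fit
    s=least_squares(res,x0,loss='soft_l1'); return s.x,res(s.x,True)
    return func(*args, **kwargs)
    result = trf(vector_fun.fun, vector_fun.jac, x0, f0, J0, lb, ub, ftol, xtol,
                 gtol, max_nfev, x_scale, loss_functi
[... 1105 characters left out ...]
^^^^^^^^^^^^^^^^^^^^^^^^^
    return np.atleast_1d(self.fun(x))
                         ~~~~~~~~^^^
    return self.f(x, *self.args, **self.kwargs)
           ~~~~~~^^^^^^^^^^^^^^^^^^^^^^^^^^^^^^
  File "fit.py", line 10, in res
    X=[p[0]+c*P[0]-s*P[1],p[1]+s*P[0]+c*P[1],P[2]+p[3]]; r.append(proj(n,X)-px)
                                                                  ~~~~^^^^^
  File "h.py", line 6, in proj
    c,K=cal(n); p=K@(np.array(c['R'])@np.array(X)+np.array(c['t'])); return p[:2]/p[2]
        ~~~^^^
  File "h.py", line 4, in cal
    c=ctrl.calibration(n); return c, np.array([[c['fx'],0,c['cx']],[0,c['fy'],c['cy']],[0,0,1]])
ValueError: time passes only in moves, steps and waits
```

```bash
cat > plan.py <<'E'
# usage: plan.py x y z psi rows [cx cy cz cpsi]   straight line, tool vertical; psi = heading of tool x
import sys, numpy as np, json
from station import ctrl
from scipy.spatial.transform import Rotation as R
o=ctrl.get_obs(); a=[float(v) for v in sys.argv[1:]]
Rc=R.from_rotvec(o["tool_rot"]).as_matrix(); p=np.array(o["tool_pos"]); psi=np.arctan2(Rc[1,0],Rc[0,0])
print("t",round(o["t"],2),"pos",p.round(4),"psi",round(psi,4),"zax",Rc[:,2].round(4),"q",np.round(o["q"],2),"F",np.round(o["contact_force"],1),"M",np.round(o["wrist_torque"],2),"open",round(o["opening"],4),"grip",round(o["grip_force"],1))
if len(a)>=5:
    n=int(a[4]); goal=np.array(a[:3]); dpsi=a[3]-psi; p0=p.copy(); M=Rc.copy(); rows=[]; done=0.
    for i in range(1,n+1):
        s=np.round(M.T@(p0+(goal-p0)*i/n-p)/.025,2); t=round(-dpsi*i/n-done,3)
        p=p+M@s*.025; M=M@R.from_rotvec([0,0,t]).as_matrix(); done+=t
        rows.append({"x":s[0],"y":s[1],"z":s[2],"turn":t})
    for i in range(0,n,8): print(json.dumps(rows[i:i+8]))
    print("end",p.round(4))
E
cat >> h.py <<'E'
import functools
cal=functools.lru_cache(None)(cal)
E
python3 fit.py | grep -A0 -E "lower|upper|array|bar"; python3 plan.py .475 -.117 .2 1.475 24
```

```text
lower both [ 0.4908  0.1019  0.2384 -0.0045] 
--
lower top [ 0.4905  0.1009  0.2328 -0.0003] 
--
upper both [ 0.4688 -0.116  -0.0957 -0.0018] 
--
upper top [ 0.4692 -0.1155 -0.0973 -0.0005] 
--
(array([ 0.4742, -0.1169,  0.0897]), np.float64(0.001711201087810174))
--
bar ends [ 0.4811 -0.0613  0.09  ] [ 0.4694 -0.1714  0.09  ]
t 1.2 pos [ 0.1521 -0.6062  0.2313] psi 0.2458 zax [-0.  0. -1.] q [-1.44  0.05  1.61 -0.    1.48 -0.12] F [-0.  -0.3 -0.5] M [-0.04  0.03  0.04] open 0.0852 grip 0.0
[{"x": 0.72, "y": -0.66, "z": 0.05, "turn": -0.051}, {"x": 0.75, "y": -0.62, "z": 0.05, "turn": -0.051}, {"x": 0.79, "y": -0.58, "z": 0.06, "turn": -0.052}, {"x": 0.81, "y": -0.55, "z": 0.05, "turn": -0.051}, {"x": 0.84, "y": -0.5, "z": 0.05, "turn": -0.051}, {"x": 0.86, "y": -0.45, "z": 0.05, "turn": -0.051}, {"x": 0.89, "y": -0.41, "z": 0.06, "turn": -0.052}, {"x": 0.91, "y": -0.37, "z": 0.05, "turn": -0.051}]
[{"x": 0.92, "y": -0.32, "z": 0.05, "turn": -0.051}, {"x": 0.94, "y": -0.27, "z": 0.05, "turn": -0.051}, {"x": 0.95, "y": -0.22, "z": 0.05, "turn": -0.051}, {"x": 0.96, "y": -0.17, "z": 0.06, "turn": -0.052}, {"x": 0.97, "y": -0.12, "z": 0.05, "turn": -0.051}, {"x": 0.98, "y": -0.08, "z": 0.05, "turn": -0.051}, {"x": 0.97, "y": -0.02, "z": 0.05, "turn": -0.051}, {"x": 0.98, "y": 0.02, "z": 0.05, "turn": -0.051}]
[{"x": 0.97, "y": 0.08, "z": 0.06, "turn": -0.052}, {"x": 0.97, "y": 0.13, "z": 0.05, "turn": -0.051}, {"x": 0.96, "y": 0.17, "z": 0.05, "turn": -0.051}, {"x": 0.95, "y": 0.22, "z": 0.05, "turn": -0.051}, {"x": 0.94, "y": 0.28, "z": 0.06, "turn": -0.052}, {"x": 0.92, "y": 0.32, "z": 0.05, "turn": -0.051}, {"x": 0.91, "y": 0.37, "z": 0.05, "turn": -0.051}, {"x": 0.89, "y": 0.41, "z": 0.05, "turn": -0.051}]
end [ 0.475  -0.1169  0.2   ]
```

Emit:
carry_out(moves=[{"x":0.72,"y":-0.66,"z":0.05,"turn":-0.05},{"x":0.75,"y":-0.62,"z":0.05,"turn":-0.05},{"x":0.79,"y":-0.58,"z":0.05,"turn":-0.05},{"x":0.81,"y":-0.55,"z":0.05,"turn":-0.05},{"x":0.84,"y":-0.5,"z":0.05,"turn":-0.05},{"x":0.86,"y":-0.45,"z":0.05,"turn":-0.05},{"x":0.89,"y":-0.41,"z":0.05,"turn":-0.05},{"x":0.9,"y":-0.37,"z":0.05,"turn":-0.05}], grip=85, newtons=60)

```text
t: 2.0
tool_pos: [0.2607, -0.4428, 0.2214]
tool_rot: [2.978, 1.0, 0.0]
contact_force: [-1.0, -1.2, 0.6]
opening: 0.0847
grip_force: 0.0
```

Emit:
carry_out(moves=[{"x":0.92,"y":-0.32,"z":0.05,"turn":-0.05},{"x":0.94,"y":-0.27,"z":0.05,"turn":-0.05},{"x":0.95,"y":-0.22,"z":0.05,"turn":-0.05},{"x":0.96,"y":-0.17,"z":0.05,"turn":-0.05},{"x":0.97,"y":-0.12,"z":0.05,"turn":-0.05},{"x":0.98,"y":-0.08,"z":0.05,"turn":-0.05},{"x":0.97,"y":-0.02,"z":0.05,"turn":-0.05},{"x":0.98,"y":0.02,"z":0.05,"turn":-0.05}])

```text
t: 2.8
tool_pos: [0.3706, -0.2813, 0.2114]
tool_rot: [2.72, 1.571, 0.0]
contact_force: [0.4, -0.8, -0.2]
opening: 0.0851
grip_force: 0.0
```

```bash
python3 plan.py .475 -.117 .18 1.475 8
```

```text
t 2.8 pos [ 0.3706 -0.2813  0.2114] psi 1.0478 zax [ 4.e-04 -4.e-04 -1.e+00] q [-0.81 -0.33  1.99  0.    1.48 -0.29] F [ 0.4 -0.8 -0.2] M [ 0.04  0.02 -0.01] open 0.0851 grip 0.0
[{"x": 0.97, "y": 0.04, "z": 0.16, "turn": -0.053}, {"x": 0.97, "y": 0.1, "z": 0.15, "turn": -0.054}, {"x": 0.96, "y": 0.14, "z": 0.16, "turn": -0.053}, {"x": 0.96, "y": 0.2, "z": 0.16, "turn": -0.054}, {"x": 0.94, "y": 0.25, "z": 0.16, "turn": -0.053}, {"x": 0.93, "y": 0.29, "z": 0.15, "turn": -0.053}, {"x": 0.91, "y": 0.35, "z": 0.16, "turn": -0.054}, {"x": 0.89, "y": 0.39, "z": 0.16, "turn": -0.053}]
end [ 0.475  -0.1169  0.1799]
```

Emit:
carry_out(moves=[{"x":0.97,"y":0.04,"z":0.16,"turn":-0.053},{"x":0.97,"y":0.1,"z":0.16,"turn":-0.053},{"x":0.96,"y":0.14,"z":0.16,"turn":-0.053},{"x":0.96,"y":0.2,"z":0.16,"turn":-0.053},{"x":0.94,"y":0.25,"z":0.16,"turn":-0.053},{"x":0.93,"y":0.29,"z":0.15,"turn":-0.053},{"x":0.91,"y":0.35,"z":0.16,"turn":-0.053},{"x":0.89,"y":0.39,"z":0.16,"turn":-0.053}])

```text
t: 3.6
tool_pos: [0.4755, -0.1171, 0.1796]
tool_rot: [2.328, 2.109, 0.0]
contact_force: [1.0, 0.5, -0.2]
opening: 0.0847
grip_force: 0.0
```

```bash
python3 - <<'E'
from h import *
s=snap("scene","s1.png"); 
print(proj("scene",ctrl.get_obs()["tool_pos"]))
a=s[130:280,170:390]
cv2.imwrite("pics/c2.png",cv2.convertScaleAbs(cv2.resize(a,None,fx=3.6,fy=3.6,interpolation=cv2.INTER_CUBIC),alpha=2)[:,:,::-1])
E
python3 plan.py .475 -.117 .0745 1.475 8
```

```text
[281.50772364 178.85108855]
t 3.65 pos [ 0.4764 -0.1147  0.1788] psi 1.4756 zax [ 6.0e-04  2.6e-03 -1.0e+00] q [-0.39 -0.24  1.98  0.    1.41 -0.29] F [-1.4  2.3  0. ] M [ 0.06 -0.   -0.04] open 0.0852 grip 0.0
[{"x": -0.01, "y": -0.01, "z": 0.52, "turn": 0.0}, {"x": -0.02, "y": -0.0, "z": 0.52, "turn": 0.0}, {"x": -0.01, "y": -0.01, "z": 0.53, "turn": 0.0}, {"x": -0.01, "y": -0.0, "z": 0.52, "turn": 0.0}, {"x": -0.02, "y": -0.01, "z": 0.52, "turn": 0.0}, {"x": -0.01, "y": -0.01, "z": 0.52, "turn": 0.0}, {"x": -0.02, "y": -0.0, "z": 0.52, "turn": 0.001}, {"x": -0.01, "y": -0.01, "z": 0.52, "turn": -0.0}]
end [ 0.475  -0.117   0.0746]
```

View pics/c2.png

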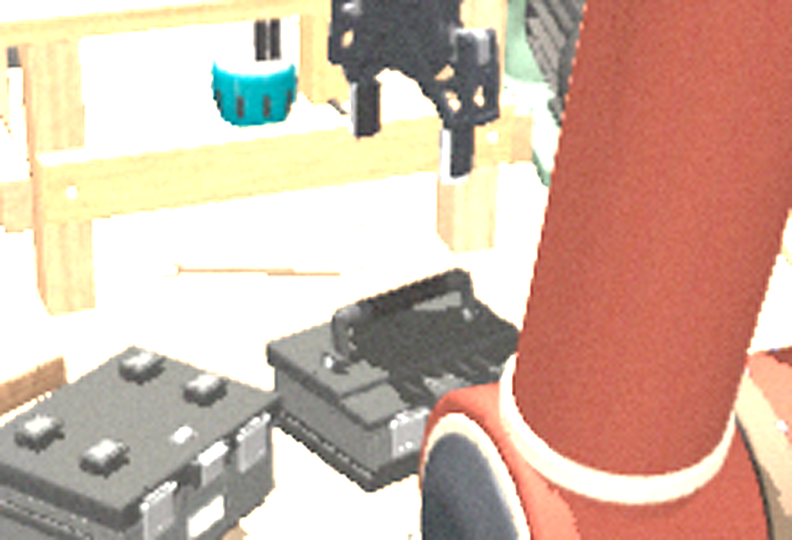

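The gripper is above the handle. The bar middle is at about (282,212), which matches the estimate, so I'll descend straight down.

Emit:
carry_out(moves=[{"x":0,"y":0,"z":0.53},{"x":0,"y":0,"z":0.53},{"x":0,"y":0,"z":0.53},{"x":0,"y":0,"z":0.53},{"x":0,"y":0,"z":0.53},{"x":0,"y":0,"z":0.53},{"x":0,"y":0,"z":0.53},{"x":0,"y":0,"z":0.53}])

```text
validation failed for argument at $.mo...
```

Emit:
carry_out(moves=[{"x":0},{"x":0},{"x":0},{"x":0},{"x":0},{"x":0},{"x":0},{"x":0}], grip=6, newtons=60)

```text
validation failed for argument at $.mo...
```

```bash
python3 plan.py
```

```text
t 3.65 pos [ 0.4764 -0.1147  0.1788] psi 1.4756 zax [ 6.0e-04  2.6e-03 -1.0e+00] q [-0.39 -0.24  1.98  0.    1.41 -0.29] F [-1.4  2.3  0. ] M [ 0.06 -0.   -0.04] open 0.0852 grip 0.0
```

All four keys are required in each row.

Emit:
carry_out(moves=[{"x":0,"y":0,"z":0.53,"turn":0},{"x":0,"y":0,"z":0.53,"turn":0},{"x":0,"y":0,"z":0.53,"turn":0},{"x":0,"y":0,"z":0.53,"turn":0},{"x":0,"y":0,"z":0.53,"turn":0},{"x":0,"y":0,"z":0.53,"turn":0},{"x":0,"y":0,"z":0.53,"turn":0},{"x":0,"y":0,"z":0.53,"turn":0}])

```text
t: 4.45
tool_pos: [0.475, -0.1181, 0.0724]
tool_rot: [-2.331, -2.106, 0.0]
contact_force: [-0.4, 0.0, -0.4]
opening: 0.0851
grip_force: 0.0
```

Emit:
carry_out(moves=[{"x":0,"y":0,"z":0,"turn":0},{"x":0,"y":0,"z":0,"turn":0},{"x":0,"y":0,"z":0,"turn":0},{"x":0,"y":0,"z":0,"turn":0},{"x":0,"y":0,"z":0,"turn":0},{"x":0,"y":0,"z":0,"turn":0},{"x":0,"y":0,"z":0,"turn":0},{"x":0,"y":0,"z":0,"turn":0}], grip=6, newtons=60)

```text
t: 5.25
tool_pos: [0.4756, -0.1183, 0.0744]
tool_rot: [2.33, 2.106, 0.001]
contact_force: [-0.8, 0.5, 4.5]
opening: 0.0139
grip_force: 58.6
```

```bash
python3 plan.py
```

```text
t 5.25 pos [ 0.4756 -0.1183  0.0744] psi 1.4698 zax [ 1.3e-03 -5.0e-04 -1.0e+00] q [-0.4  -0.12  2.06  0.    1.2  -0.29] F [-0.8  0.5  4.5] M [ 0.06  0.07 -0.04] open 0.0139 grip 58.6
```

Emit:
carry_out(moves=[{"x":0,"y":0,"z":-0.2,"turn":0},{"x":0,"y":0,"z":-0.5,"turn":0},{"x":0,"y":0,"z":-0.6,"turn":0},{"x":0,"y":0,"z":-0.8,"turn":0},{"x":0,"y":0,"z":-0.8,"turn":0},{"x":0,"y":0,"z":-0.8,"turn":0},{"x":0,"y":0,"z":-0.8,"turn":0},{"x":0,"y":0,"z":-0.5,"turn":0}])

```text
t: 6.05
tool_pos: [0.4756, -0.1183, 0.2012]
tool_rot: [2.329, 2.105, 0.002]
contact_force: [0.5, -0.5, -3.6]
opening: 0.0141
grip_force: 58.8
```

```bash
python3 - <<'E'
from h import *
s=snap("scene","s2.png"); t=snap("top","t2.png")
a=cv2.resize(s[100:290,150:390],None,fx=2.2,fy=2.2); b=cv2.resize(t[150:260,150:330],None,fx=2.2,fy=2.2)
im=np.zeros((420,530,3),np.uint8); im[:a.shape[0],:a.shape[1]]=a
im=np.hstack([cv2.resize(s[120:280,180:320],None,fx=3,fy=3),cv2.resize(t[160:260,160:320],None,fx=3,fy=4.8)])[:600,:800]
im=np.hstack([cv2.resize(s[130:290,170:320],None,fx=2.6,fy=2.6),cv2.resize(t[150:310,160:320],None,fx=2.4,fy=2.6)])
cv2.imwrite("pics/c3.png",cv2.convertScaleAbs(im,alpha=2)[:,:,::-1]); print(im.shape)
for n in("scene","top"):
  for q in("handle","base","ledge"): print(n,q,[(np.round(e['pixel'],1),round(e['confidence'],2)) for e in ctrl.mark_of(n,q)[:2]])
E
python3 plan.py
```

```text
(416, 774, 3)
scene handle [(array([281.6, 163.9]), 0.67)]
scene base [(array([281.2, 203.9]), 0.65)]
scene ledge [(array([296.9, 184.5]), 0.93)]
top handle [(array([202. , 143.9]), 0.41)]
top base []
top ledge [(array([267.4, 232.1]), 0.81)]
t 6.45 pos [ 0.4743 -0.1177  0.197 ] psi 1.4698 zax [-0.0025  0.001  -1.    ] q [-0.4  -0.26  1.96 -0.    1.44 -0.29] F [ 0.4 -0.4 -3.9] M [-0.03 -0.02  0.03] open 0.0139 grip 58.8
```

View pics/c3.png

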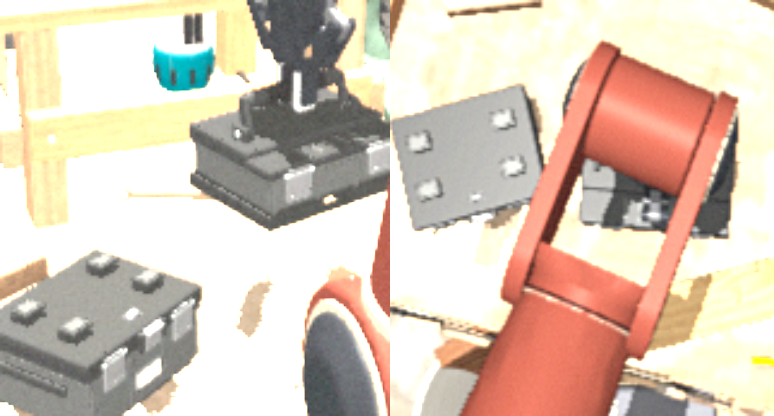

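The case hangs held and level, with the lower case undisturbed at its place. I'll carry it over the lower case at this height.

```bash
python3 plan.py .480 .097 .199 1.806 16; python3 - <<'E'
from h import *
print(tri((296.9,184.5),(267.4,232.1)))
E
```

```text
t 6.45 pos [ 0.4743 -0.1177  0.197 ] psi 1.4698 zax [-0.0025  0.001  -1.    ] q [-0.4  -0.26  1.96 -0.    1.44 -0.29] F [ 0.4 -0.4 -3.9] M [-0.03 -0.02  0.03] open 0.0139 grip 58.8
[{"x": 0.54, "y": -0.04, "z": -0.0, "turn": -0.021}, {"x": 0.53, "y": -0.03, "z": -0.01, "turn": -0.021}, {"x": 0.54, "y": -0.02, "z": -0.0, "turn": -0.021}, {"x": 0.54, "y": -0.0, "z": -0.01, "turn": -0.021}, {"x": 0.53, "y": 0.0, "z": -0.0, "turn": -0.021}, {"x": 0.54, "y": 0.02, "z": -0.01, "turn": -0.021}, {"x": 0.54, "y": 0.03, "z": -0.0, "turn": -0.021}, {"x": 0.53, "y": 0.04, "z": -0.01, "turn": -0.021}]
[{"x": 0.54, "y": 0.05, "z": -0.0, "turn": -0.021}, {"x": 0.53, "y": 0.06, "z": -0.0, "turn": -0.021}, {"x": 0.53, "y": 0.07, "z": -0.01, "turn": -0.021}, {"x": 0.53, "y": 0.08, "z": -0.0, "turn": -0.021}, {"x": 0.53, "y": 0.1, "z": -0.01, "turn": -0.021}, {"x": 0.53, "y": 0.11, "z": -0.0, "turn": -0.021}, {"x": 0.52, "y": 0.11, "z": -0.01, "turn": -0.021}, {"x": 0.52, "y": 0.13, "z": -0.0, "turn": -0.021}]
end [0.48   0.0969 0.199 ]
(array([ 0.42207181, -0.10624528,  0.18541789]), np.float64(0.003983876925600092))
```

Emit:
carry_out(moves=[{"x":0.2,"y":0,"z":0,"turn":-0.02},{"x":0.4,"y":-0.02,"z":0,"turn":-0.02},{"x":0.6,"y":-0.02,"z":0,"turn":-0.021},{"x":0.6,"y":0,"z":0,"turn":-0.021},{"x":0.6,"y":0,"z":0,"turn":-0.021},{"x":0.6,"y":0.02,"z":0,"turn":-0.021},{"x":0.6,"y":0.02,"z":0,"turn":-0.021},{"x":0.6,"y":0.03,"z":0,"turn":-0.021}])

```text
t: 7.25
tool_pos: [0.4776, -0.0112, 0.1986]
tool_rot: [-2.145, -2.295, -0.001]
contact_force: [0.5, -0.2, -4.6]
opening: 0.0139
grip_force: 58.8
```

Emit:
carry_out(moves=[{"x":0.6,"y":0.05,"z":0,"turn":-0.02},{"x":0.6,"y":0.06,"z":0,"turn":-0.021},{"x":0.6,"y":0.07,"z":0,"turn":-0.021},{"x":0.6,"y":0.08,"z":0,"turn":-0.021},{"x":0.6,"y":0.1,"z":0,"turn":-0.021},{"x":0.6,"y":0.11,"z":0,"turn":-0.021},{"x":0.5,"y":0.1,"z":0,"turn":-0.021},{"x":0.3,"y":0.08,"z":0,"turn":-0.021}])

```text
t: 8.05
tool_pos: [0.4792, 0.0999, 0.1986]
tool_rot: [-1.945, -2.467, -0.0]
contact_force: [-0.4, -0.7, -4.3]
opening: 0.0139
grip_force: 58.8
```

Emit:
carry_out(moves=[{"x":0,"y":0,"z":0,"turn":0},{"x":0,"y":0,"z":0,"turn":0},{"x":0,"y":0,"z":0,"turn":0},{"x":0,"y":0,"z":0,"turn":0},{"x":0,"y":0,"z":0,"turn":0},{"x":0,"y":0,"z":0,"turn":0},{"x":0,"y":0,"z":0,"turn":0},{"x":0,"y":0,"z":0,"turn":0}])

```text
t: 8.85
tool_pos: [0.4795, 0.0981, 0.1986]
tool_rot: [1.95, 2.463, 0.0]
contact_force: [-0.1, -0.6, -3.6]
opening: 0.014
grip_force: 58.7
```

```bash
python3 plan.py; python3 - <<'E'
from h import *
s=snap("scene","s3.png"); t=snap("top","t3.png")
im=np.hstack([cv2.resize(s[165:305,145:270],None,fx=4.2,fy=4.2,interpolation=cv2.INTER_CUBIC)[:588,:525],cv2.resize(t[165:263,145:237],None,fx=2.9,fy=6)[:588]])
cv2.imwrite("pics/c4.png",cv2.convertScaleAbs(cv2.resize(s[170:300,145:275],None,fx=4.5,fy=4.5,interpolation=cv2.INTER_CUBIC),alpha=2)[:,:,::-1])
cv2.imwrite("pics/c5.png",cv2.convertScaleAbs(cv2.resize(t[165:255,150:250],None,fx=6,fy=6,interpolation=cv2.INTER_CUBIC),alpha=2)[:,:,::-1])
E
```

```text
t 8.85 pos [0.4795 0.0981 0.1986] psi 1.8026 zax [ 1.e-04 -0.e+00 -1.e+00] q [ 0.05 -0.26  1.96 -0.    1.44 -0.18] F [-0.1 -0.6 -3.6] M [-0.02 -0.05 -0.03] open 0.014 grip 58.7
```

View pics/c4.png

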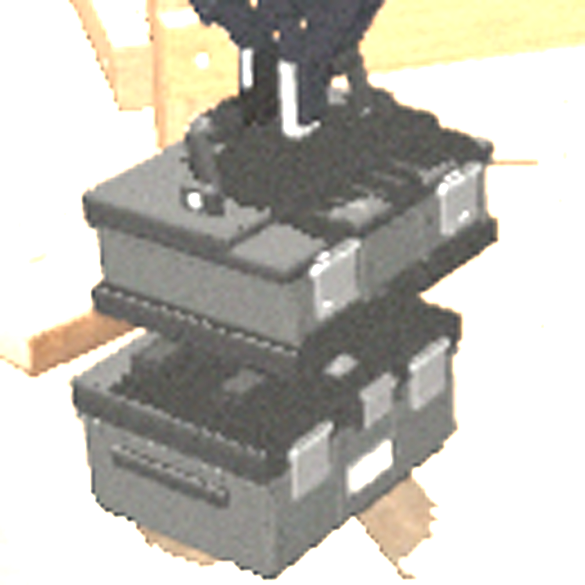

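View pics/c5.png

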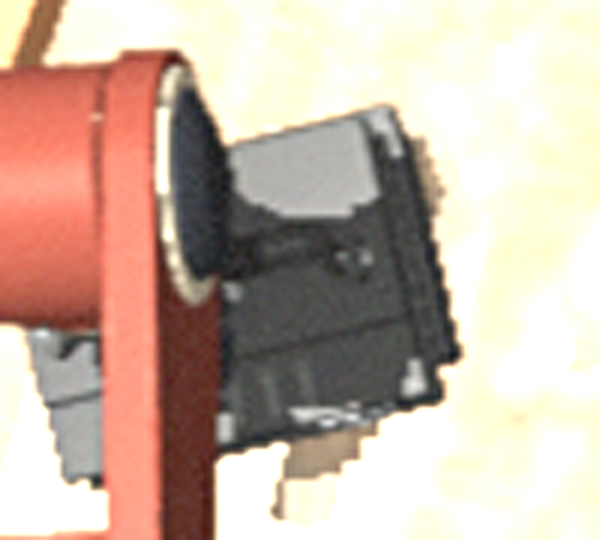

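Scene crop: the upper case hangs level and roughly square over the lower one. Its front-left bottom corner is at (298,362) and its front-right bottom corner at (497,237). Top crop: rear-right lid corner at (400,108), front ledge corners at (68,480) and (440,398).

```bash
cat > fit2.py <<'E'
from fit import *
S4=lambda u,v:(145+(u+.5)/4.5-.5,170+(v+.5)/4.5-.5)
T4=lambda u,v:(150+(u+.5)/6-.5,165+(v+.5)/6-.5)
z=.1236
up=[("scene",(.06,.078,.060),S4(85,205)),("scene",(-.06,.078,.056),S4(304,274)),("scene",(-.06,.078,0),S4(298,363)),("scene",(.06,.078,0),S4(95,303)),("scene",(-.06,-.078,0),S4(497,237)),("scene",(-.028,.078,.062),S4(232,246)),
("top",(.06,-.078,.062),T4(400,107)),("top",(-.06,-.078,.056),T4(441,398)),("top",(-.06,.078,.056),T4(66,480)),("top",(-.028,-.078,.062),T4(413,318))]
up=[(n,(a,b,c+z),p) for n,(a,b,c),p in up]
L=np.array([.4906,.1014]);yl=.2355
for m in("both","top","scene"):
    p,r=fit([e for e in up if m in("both",e[0])],[.48,.1,.235,0])
    d=p[:2]-L; c,s=np.cos(yl),np.sin(yl)
    print(m,p,"rel",[c*d[0]+s*d[1],-s*d[0]+c*d[1]],"dyaw",p[2]-yl,"\n",r.T)
lo4=[("scene",(-.06,.078,.0),S4(272,577)),("scene",(-.06,-.078,.08),S4(462,312)),("scene",(.06,.078,.08),S4(75,378)),("scene",(-.06,.078,.08),S4(272,470)),("top",(-.06,-.078,.08),T4(460,355)),("scene",(-.043,0,.086),S4(341,366)),("scene",(-.06,-.078,.0),S4(455,437))]
print("lower now",*fit(lo4,[.49,.1,.235,0]))
E
python3 fit2.py
```

```text
both [ 0.4714  0.0952  0.2308 -0.0016] rel [np.float64(-0.020092800791200346), np.float64(-0.0015855357301526752)] dyaw -0.0047316980730151 
 [[-0.2631 -2.5246 -0.0145 -0.1368  1.1935  0.4978 -4.7631 -0.1658  0.4902
   1.1797]
 [-3.7137 -0.976   4.1198  0.2664  1.1372 -1.9864  0.5405 -0.8004  0.9463
  -0.2082]]
top [0.4733 0.0929 0.1914 0.0001] rel [np.float64(-0.018804097265313853), np.float64(-0.0042546388649602135)] dyaw -0.044052783557043895 
 [[-2.7542 -0.005   0.0596  1.8371]
 [ 0.6665 -0.1735 -0.8476  0.2854]]
scene [ 0.4706  0.0972  0.266  -0.0008] rel [np.float64(-0.020428512573421678), np.float64(0.000622602073619893)] dyaw 0.030506365030717353 
 [[-0.6429 -1.3117  1.1708 -0.4962  0.2434  1.2997]
 [-2.8546 -0.877   4.2592  1.2228  0.5552 -1.6719]]
lower now [ 0.4904  0.1032  0.2648 -0.0017] [[ 1.111   4.9025]
 [ 0.2258 -0.9133]
 [-2.0526  0.2441]
 [-0.6459 -3.4751]
 [-0.6512 -0.3134]
 [ 0.1714 -2.1317]
 [ 2.0894  1.2582]]
```

Three measurements agree that the handle tilts back and the base hangs about 7 mm in front of the bar. I'll shift 7.5 mm along tool +y, which is the case's +x, lower to just above the lugs and compare there.

Emit:
carry_out(moves=[{"x":0,"y":0.1,"z":0,"turn":0},{"x":0,"y":0.1,"z":0.1,"turn":0},{"x":0,"y":0.1,"z":0.2,"turn":0},{"x":0,"y":0,"z":0.2,"turn":0},{"x":0,"y":0,"z":0.2,"turn":0},{"x":0,"y":0,"z":0.2,"turn":0},{"x":0,"y":0,"z":0.1,"turn":0},{"x":0,"y":0,"z":0,"turn":0}])

```text
t: 9.75
tool_pos: [0.4864, 0.0999, 0.1728]
tool_rot: [-1.949, -2.463, 0.001]
contact_force: [-0.7, 0.2, -4.1]
opening: 0.0139
grip_force: 58.7
```

```bash
python3 plan.py; python3 - <<'E'
from h import *
s=snap("scene","s4.png"); t=snap("top","t4.png")
for n in("scene","top"):
  for q in("base","ledge","lid_top","catch_nose","front_lugs"): print(n,q,[(np.round(e['pixel'],1),round(e['confidence'],2)) for e in ctrl.mark_of(n,q)[:2]])
g=lambda a:(255*(a/255.)**.45).astype(np.uint8)
im=np.hstack([cv2.resize(g(s[185:295,150:260]),None,fx=4.6,fy=4.6,interpolation=cv2.INTER_CUBIC),cv2.resize(g(t[165:265,160:230]),(290,506),interpolation=cv2.INTER_CUBIC)])
cv2.imwrite("pics/c6.png",im[:,:,::-1]); print(im.shape)
E
```

```text
t 9.75 pos [0.4864 0.0999 0.1728] psi 1.8028 zax [-1.2e-03 -1.0e-04 -1.0e+00] q [ 0.05 -0.22  1.97 -0.    1.39 -0.18] F [-0.7  0.2 -4.1] M [ 0.04 -0.09  0.01] open 0.0139 grip 58.7
scene base [(array([365.2, 215.6]), 0.43)]
scene ledge [(array([225.1, 221.9]), 0.85), (array([208.7, 274.9]), 0.16)]
scene lid_top [(array([210.7, 248.5]), 0.7)]
scene catch_nose [(array([217.6, 252.4]), 0.77)]
scene front_lugs [(array([212.8, 248.4]), 0.87)]
top base []
top ledge [(array([189.2, 227.8]), 0.94), (array([203.9, 144. ]), 0.36)]
top lid_top []
top catch_nose []
top front_lugs []
(506, 796, 3)
```

View pics/c6.png

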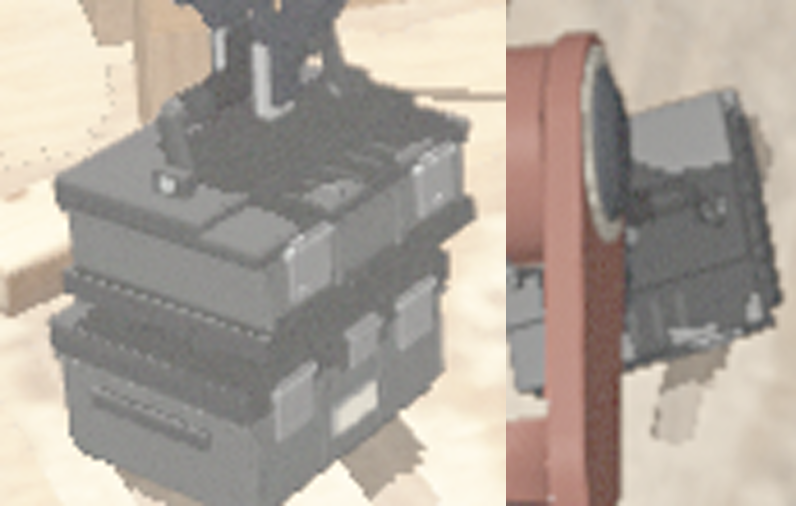

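```bash
cat > f3.py <<'E'
from h import *
from scipy.optimize import least_squares
np.set_printoptions(precision=4,suppress=True)
L=np.array([.4906,.1014]);yl=.2355
def W(r,P,z): # rel pose r=(dx,dy,dyaw) in lower frame
    c,s=np.cos(r[2]),np.sin(r[2]); q=np.array([r[0]+c*P[0]-s*P[1],r[1]+s*P[0]+c*P[1]])
    c,s=np.cos(yl),np.sin(yl); return [L[0]+c*q[0]-s*q[1],L[1]+s*q[0]+c*q[1],z]
F=lambda u,v:np.array((150+(u+.5)/4.6-.5,185+(v+.5)/4.6-.5))
Tt=lambda u,v:np.array((160+(u-506+.5)/290*70-.5,165+(v+.5)/5.06-.5))
for nm,P,z,o in(("lo RL",(.06,.078),.08,F(52,320)),("lo FR",(-.06,-.078),.08,F(447,250)),("lo FLbot",(-.06,.078),.0,F(262,504))):
    print(nm,proj("scene",W((0,0,0),P,z))-o)
d=[((.06,.078),(.06,.078),F(66,287)-F(52,320)),((-.06,-.078),(-.06,-.078),F(475,221)-F(447,250))]
def res(p):
    r=[]
    for P,Q,o in d: r.append(proj("scene",W((p[0],p[1],p[3]),P,.08+p[2]))-proj("scene",W((0,0,0),Q,.08))-o)
    return np.hstack([np.ravel(r),(p[2]-.0185)/.003,p[3]/.01])
print("scene diff: dx dy dz dyaw",least_squares(res,[-.011,0,.018,0]).x, res(least_squares(res,[-.011,0,.018,0]).x))
zl=.0978+.056
print("top ledge corners ->",atz("top",Tt(511,395),zl),atz("top",Tt(774,325),zl))
def inL(X): 
    e=np.array(X)[:2]-L; c,s=np.cos(yl),np.sin(yl); return np.array([c*e[0]+s*e[1],-s*e[0]+c*e[1]])
for nm,px in(("FL",Tt(511,395)),("FR",Tt(774,325))): print(nm,inL(atz("top",px,zl)))
X,e=tri((225.1,221.9),(189.2,227.8)); print("ledge mark",X,inL(X)+[.044,0],e)
print("tool",inL([.4864,.0999]), "ledge mark top only",inL(atz("top",(189.2,227.8),zl))+[.044,0],"scene only",inL(atz("scene",(225.1,221.9),zl))+[.044,0])
E
python3 f3.py
```

```text
lo RL [-1.3017 -2.0175]
lo FR [ 1.6546 -1.2799]
lo FLbot [-1.1916  7.566 ]
scene diff: dx dy dz dyaw [-0.0125 -0.0015  0.02   -0.0034] [ 1.0472  0.4104 -1.1162 -0.1145  0.4851 -0.3422]
top ledge corners -> [0.4026 0.1647 0.1538] [0.4351 0.0054 0.1538]
FL [-0.0708  0.0821]
FR [-0.0764 -0.0804]
ledge mark [0.4366 0.0911 0.155 ] [-0.0109  0.0026] 0.004642274546367642
tool [-0.0044 -0.0005] ledge mark top only [-0.008   0.0047] scene only [-0.013 -0.   ]
```

The estimates put the base at about −12 mm in x and 0 ± 1.5 mm in y. I'll descend slowly and watch the force.

Emit:
carry_out(moves=[{"x":0,"y":0.04,"z":0.05,"turn":0},{"x":0,"y":0,"z":0.05,"turn":0},{"x":0,"y":0,"z":0.05,"turn":0},{"x":0,"y":0,"z":0.05,"turn":0},{"x":0,"y":0,"z":0.05,"turn":0},{"x":0,"y":0,"z":0.05,"turn":0},{"x":0,"y":0,"z":0.05,"turn":0},{"x":0,"y":0,"z":0.02,"turn":0}])

```text
t: 11.15
tool_pos: [0.4877, 0.1002, 0.1641]
tool_rot: [-1.949, -2.463, 0.0]
contact_force: [-0.0, 0.0, -4.8]
opening: 0.0139
grip_force: 58.7
```

```bash
python3 plan.py
```

```text
t 11.15 pos [0.4877 0.1002 0.1641] psi 1.8028 zax [-3.e-04 -0.e+00 -1.e+00] q [ 0.05 -0.21  1.97 -0.    1.38 -0.18] F [-0.   0.  -4.8] M [-0.01 -0.03  0.01] open 0.0139 grip 58.7
```

Emit:
carry_out(moves=[{"x":0,"y":0,"z":0.03,"turn":0},{"x":0,"y":0,"z":0.03,"turn":0},{"x":0,"y":0,"z":0.03,"turn":0},{"x":0,"y":0,"z":0.03,"turn":0},{"x":0,"y":0,"z":0,"turn":0},{"x":0,"y":0,"z":0,"turn":0},{"x":0,"y":0,"z":0,"turn":0},{"x":0,"y":0,"z":0,"turn":0}])

```text
t: 11.95
tool_pos: [0.4878, 0.1002, 0.1614]
tool_rot: [1.949, 2.464, 0.0]
contact_force: [0.2, 0.1, -4.3]
opening: 0.0139
grip_force: 58.7
```

Emit:
carry_out(moves=[{"x":0,"y":0,"z":0.03,"turn":0},{"x":0,"y":0,"z":0.03,"turn":0},{"x":0,"y":0,"z":0.03,"turn":0},{"x":0,"y":0,"z":0.03,"turn":0},{"x":0,"y":0,"z":0,"turn":0},{"x":0,"y":0,"z":0,"turn":0},{"x":0,"y":0,"z":0,"turn":0},{"x":0,"y":0,"z":0,"turn":0}])

```text
t: 12.75
tool_pos: [0.4881, 0.1002, 0.1587]
tool_rot: [1.949, 2.463, 0.001]
contact_force: [1.1, -0.2, -2.6]
opening: 0.014
grip_force: 58.8
```

Emit:
carry_out(moves=[{"x":0,"y":0,"z":0.02,"turn":0},{"x":0,"y":0,"z":0.02,"turn":0},{"x":0,"y":0,"z":0.02,"turn":0},{"x":0,"y":0,"z":0.02,"turn":0},{"x":0,"y":0,"z":0,"turn":0},{"x":0,"y":0,"z":0,"turn":0},{"x":0,"y":0,"z":0,"turn":0},{"x":0,"y":0,"z":0,"turn":0}])

```text
t: 13.55
tool_pos: [0.4885, 0.1002, 0.1582]
tool_rot: [1.948, 2.463, 0.002]
contact_force: [-1.8, -1.0, 6.1]
opening: 0.0139
grip_force: 59.9
```

```bash
python3 plan.py; python3 - <<'E'
from h import *
s=snap("scene","s5.png"); t=snap("top","t5.png")
a=cv2.imread("pics/s4.png")[:,:,::-1]
# image shift of upper latch area between s4 and s5
tm=np.ascontiguousarray(a[225:250,205:250]); r=cv2.matchTemplate(s[215:270,195:265],tm,cv2.TM_CCOEFF_NORMED); _,m,_,l=cv2.minMaxLoc(r); print("shift",l[0]-10,l[1]-10,m)
X=ctrl.mark_of("scene","ledge")[:1],ctrl.mark_of("top","ledge")[:1]; print(X,tri(X[0][0]["pixel"],X[1][0]["pixel"]))
E
```

```text
t 13.55 pos [0.4885 0.1002 0.1582] psi 1.8029 zax [ 0.0018 -0.     -1.    ] q [ 0.05 -0.2   1.98 -0.    1.36 -0.18] F [-1.8 -1.   6.1] M [-0.03  0.35 -0.  ] open 0.0139 grip 59.9
shift 0 5 0.8462467789649963
([{'pixel': [222.3, 227.9], 'confidence': 0.98}], [{'pixel': [189.4, 229.5], 'confidence': 0.81}]) (array([0.43520217, 0.09574576, 0.1424271 ]), np.float64(0.00016362528383677944))
```

The contact height matches a case seated over the lugs and leaning on the catch (base about 3.5 mm up, where lug tops would give 10 mm). I'll release, go up, move to the front and press the ledge with shut fingers.

Emit:
carry_out(moves=[{"x":0,"y":0,"z":0,"turn":0},{"x":0,"y":0,"z":0,"turn":0},{"x":0,"y":0,"z":0,"turn":0},{"x":0,"y":0,"z":0,"turn":0},{"x":0,"y":0,"z":-0.2,"turn":0},{"x":0,"y":0,"z":-0.6,"turn":0},{"x":0,"y":0,"z":-0.8,"turn":0},{"x":0,"y":0,"z":-0.8,"turn":0}], grip=50, newtons=30)

```text
t: 14.55
tool_pos: [0.488, 0.1002, 0.2182]
tool_rot: [1.949, 2.463, 0.001]
contact_force: [0.2, 0.1, 0.1]
opening: 0.05
grip_force: 0.0
```

Emit:
carry_out(moves=[{"x":0,"y":-0.1,"z":-0.3,"turn":0},{"x":0,"y":-0.3,"z":0,"turn":0},{"x":0,"y":-0.35,"z":0,"turn":0},{"x":0,"y":-0.4,"z":0,"turn":0},{"x":0,"y":-0.4,"z":0,"turn":0},{"x":0,"y":-0.35,"z":0,"turn":0},{"x":0,"y":-0.25,"z":0,"turn":0},{"x":0,"y":0,"z":0,"turn":0}], grip=0)

```text
t: 15.35
tool_pos: [0.4348, 0.0877, 0.2237]
tool_rot: [1.95, 2.463, 0.0]
contact_force: [-0.3, -0.2, -0.3]
opening: -0.0002
grip_force: 0.0
```

```bash
python3 plan.py; python3 - <<'E'
from h import *
from f3 import inL
snap("scene","s6.png"); snap("top","t6.png")
for q in("ledge","upper_case","handle"):
    X=ctrl.mark_of("scene",q)[:1],ctrl.mark_of("top",q)[:1]
    if X[0] and X[1]: Y=tri(X[0][0]["pixel"],X[1][0]["pixel"]); print(q,X,Y,inL(Y[0]))
print("tool",inL(ctrl.get_obs()["tool_pos"]))
s=cv2.imread("pics/s6.png"); t=cv2.imread("pics/t6.png")
g=lambda a:(255*(a/255.)**.45).astype(np.uint8)
im=np.hstack([cv2.resize(g(s[175:285,150:260]),None,fx=4.5,fy=4.5,interpolation=cv2.INTER_CUBIC),cv2.resize(g(t[165:265,160:220]),(297,495),interpolation=cv2.INTER_CUBIC)])
cv2.imwrite("pics/c7.png",im)
E
```

```text
t 15.35 pos [0.4348 0.0877 0.2237] psi 1.8026 zax [ 2.e-04  0.e+00 -1.e+00] q [ 0.03 -0.4   2.02  0.    1.52 -0.2 ] F [-0.3 -0.2 -0.3] M [0.02 0.02 0.02] open -0.0002 grip 0.0
lo RL [-1.3017 -2.0175]
lo FR [ 1.6546 -1.2799]
lo FLbot [-1.1916  7.566 ]
scene diff: dx dy dz dyaw [-0.0125 -0.0015  0.02   -0.0034] [ 1.0472  0.4104 -1.1162 -0.1145  0.4851 -0.3422]
top ledge corners -> [0.4026 0.1647 0.1538] [0.4351 0.0054 0.1538]
FL [-0.0708  0.0821]
FR [-0.0764 -0.0804]
ledge mark [0.4366 0.0911 0.155 ] [-0.0109  0.0026] 0.004642274546367642
tool [-0.0044 -0.0005] ledge mark top only [-0.008   0.0047] scene only [-0.013 -0.   ]
ledge ([{'pixel': [223.1, 227.8], 'confidence': 0.91}], [{'pixel': [191.6, 229.7], 'confidence': 0.73}]) (array([0.4357, 0.0916, 0.1407]), np.float64(0.002146847866270969)) [-0.0557  0.0033]
upper_case ([{'pixel': [210.1, 248.2], 'confidence': 0.85}], [{'pixel': [189.7, 216.7], 'confidence': 0.93}]) (array([0.4705, 0.1062, 0.0824]), np.float64(0.003103940918056983)) [-0.0184  0.0093]
handle ([{'pixel': [199.8, 204.6], 'confidence': 0.93}], [{'pixel': [184.3, 206.9], 'confidence': 0.62}]) (array([0.4923, 0.1042, 0.1773]), np.float64(0.0053545082441573575)) [0.0023 0.0024]
tool [-0.0566 -0.0003]
```

View pics/c7.png

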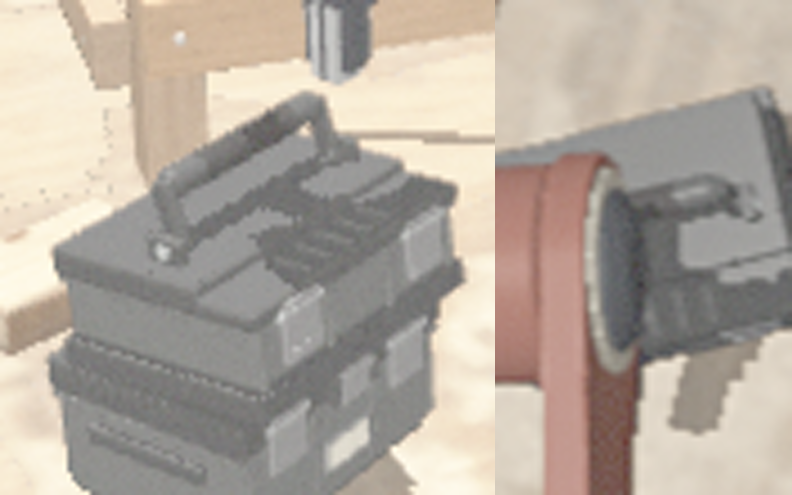

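The case sits over the lugs, leaning front-up, and the ledge mark at z 0.141 agrees. Next I'll lower the shut fingers onto the ledge.

Emit:
carry_out(moves=[{"x":0,"y":0,"z":0.4,"turn":0},{"x":0,"y":0,"z":0.6,"turn":0},{"x":0,"y":0,"z":0.6,"turn":0},{"x":0,"y":0,"z":0.6,"turn":0},{"x":0,"y":0,"z":0.4,"turn":0},{"x":0,"y":0,"z":0.3,"turn":0},{"x":0,"y":0,"z":0.1,"turn":0},{"x":0,"y":0,"z":0,"turn":0}])

```text
t: 16.55
tool_pos: [0.4354, 0.0878, 0.1486]
tool_rot: [-1.949, -2.463, 0.0]
contact_force: [-0.1, 0.3, -0.2]
opening: 0.0003
grip_force: 0.0
```

Emit:
carry_out(moves=[{"x":0,"y":0,"z":0.06,"turn":0},{"x":0,"y":0,"z":0.06,"turn":0},{"x":0,"y":0,"z":0.06,"turn":0},{"x":0,"y":0,"z":0.06,"turn":0},{"x":0,"y":0,"z":0.06,"turn":0},{"x":0,"y":0,"z":0.04,"turn":0},{"x":0,"y":0,"z":0,"turn":0},{"x":0,"y":0,"z":0,"turn":0}])

```text
t: 17.35
tool_pos: [0.436, 0.0878, 0.1416]
tool_rot: [1.949, 2.463, 0.001]
contact_force: [-2.4, -0.7, 5.4]
opening: -0.0001
grip_force: 3.0
```

Emit:
carry_out(moves=[{"x":0,"y":0,"z":0.05,"turn":0},{"x":0,"y":0,"z":0.05,"turn":0},{"x":0,"y":0,"z":0.05,"turn":0},{"x":0,"y":0,"z":0.05,"turn":0},{"x":0,"y":0,"z":0.05,"turn":0},{"x":0,"y":0,"z":0.05,"turn":0},{"x":0,"y":0,"z":0,"turn":0},{"x":0,"y":0,"z":0,"turn":0}])

```text
t: 18.15
tool_pos: [0.4367, 0.0878, 0.136]
tool_rot: [1.948, 2.462, 0.002]
contact_force: [-4.6, -1.3, 13.8]
opening: 0.0002
grip_force: 6.6
```

Flat at z 0.136 with 14 N. Next I'll slide it to the back.

Emit:
carry_out(moves=[{"x":0,"y":0.06,"z":0,"turn":0},{"x":0,"y":0.06,"z":0,"turn":0},{"x":0,"y":0.06,"z":0,"turn":0},{"x":0,"y":0.06,"z":0,"turn":0},{"x":0,"y":0.06,"z":0,"turn":0},{"x":0,"y":0.06,"z":0,"turn":0},{"x":0,"y":0,"z":0,"turn":0},{"x":0,"y":0,"z":0,"turn":0}])

```text
t: 18.95
tool_pos: [0.4457, 0.0898, 0.136]
tool_rot: [1.948, 2.462, 0.002]
contact_force: [-4.8, -1.2, 12.9]
opening: -0.0001
grip_force: 6.4
```

Emit:
carry_out(moves=[{"x":0,"y":0.06,"z":0,"turn":0},{"x":0,"y":0.06,"z":0,"turn":0},{"x":0,"y":0.06,"z":0,"turn":0},{"x":0,"y":0.06,"z":0,"turn":0},{"x":0,"y":0.06,"z":0,"turn":0},{"x":0,"y":0,"z":0,"turn":0},{"x":0,"y":0,"z":0,"turn":0},{"x":0,"y":0,"z":0,"turn":0}])

```text
t: 19.75
tool_pos: [0.4524, 0.0914, 0.136]
tool_rot: [1.948, 2.463, 0.0]
contact_force: [-7.0, -1.3, 15.0]
opening: 0.0001
grip_force: 7.2
```

```bash
python3 plan.py; python3 - <<'E' | tail -6
from h import *
from f3 import inL
s=snap("scene","s8.png"); snap("top","t8.png")
for q in("ledge","handle","lower_case"):
    X=ctrl.mark_of("scene",q)[:1],ctrl.mark_of("top",q)[:1]
    print(q,X)
    if X[0] and X[1]: Y=tri(X[0][0]["pixel"],X[1][0]["pixel"]); print(Y,inL(Y[0]))
E
```

```text
t 19.75 pos [0.4524 0.0914 0.136 ] psi 1.803 zax [ 1.3e-03 -9.0e-04 -1.0e+00] q [ 0.04 -0.28  2.08 -0.    1.34 -0.19] F [-7.  -1.3 15. ] M [-0.35  1.16  0.03] open 0.0001 grip 7.2
tool [-0.0044 -0.0005] ledge mark top only [-0.008   0.0047] scene only [-0.013 -0.   ]
ledge ([{'pixel': [218.3, 230.5], 'confidence': 0.96}], [{'pixel': [190.8, 224.0], 'confidence': 0.8}])
(array([0.4499, 0.095 , 0.1299]), np.float64(0.00033891403421144954)) [-0.041   0.0033]
handle ([{'pixel': [201.1, 209.8], 'confidence': 0.69}], [])
lower_case ([{'pixel': [209.0, 278.2], 'confidence': 0.57}], [{'pixel': [194.2, 223.4], 'confidence': 0.21}])
(array([0.4606, 0.1129, 0.0118]), np.float64(0.005479985375722391)) [-0.0265  0.0181]
```

Emit:
carry_out(moves=[{"x":0,"y":0.06,"z":0,"turn":0},{"x":0,"y":0.06,"z":0,"turn":0},{"x":0,"y":0.04,"z":0,"turn":0},{"x":0,"y":0,"z":0,"turn":0},{"x":0,"y":0,"z":0,"turn":0},{"x":0,"y":0,"z":0,"turn":0},{"x":0,"y":0,"z":0,"turn":0},{"x":0,"y":0,"z":0,"turn":0}])

```text
t: 20.95
tool_pos: [0.4561, 0.0923, 0.136]
tool_rot: [1.948, 2.463, -0.0]
contact_force: [-7.7, -1.3, 14.9]
opening: -0.0
grip_force: 7.4
```

```bash
cat > sh.py <<'E'
from h import *
def shift(a,b,box,m=8):
    x,y,w,h=box; k=6
    A=cv2.resize(a[y:y+h,x:x+w],None,fx=k,fy=k,interpolation=cv2.INTER_CUBIC); B=cv2.resize(b[y-m:y+h+m,x-m:x+w+m],None,fx=k,fy=k,interpolation=cv2.INTER_CUBIC)
    _,v,_,l=cv2.minMaxLoc(cv2.matchTemplate(B,A,cv2.TM_CCOEFF_NORMED)); return (round(l[0]/k-m,2),round(l[1]/k-m,2),round(v,2))
def report(ref,f):
    s=snap("scene",f); a=cv2.imread("pics/"+ref)[:,:,::-1]
    # in c7: crop origin (150,175), scale 4.5
    B={"up latchL":(211,237,12,18),"up latchR":(238,219,13,17),"handle pivot":(182,224,10,12),"lo latchL":(208,265,11,16),"lo card":(221,268,13,14),"lo handle":(168,268,28,14)}
    for n,b in B.items(): print(n,shift(a,s,b))
E
python3 - <<'E' | tail -12
from sh import *
report("s6.png","s9.png")
from f3 import W
c=proj("scene",W((-.011,0,0),(-.06,.04),.12)); print("px for 10mm case x:",proj("scene",W((-.001,0,0),(-.06,.04),.12))-c," 6mm down:",proj("scene",W((-.011,0,0),(-.06,.04),.114))-c)
X=ctrl.mark_of("top","ledge")[:1],ctrl.mark_of("scene","ledge")[:1];print(X)
E
```

```text
lo handle (0.0, 0.0, 0.96)
lo RL [-1.3017 -2.0175]
lo FR [ 1.6546 -1.2799]
lo FLbot [-1.1916  7.566 ]
scene diff: dx dy dz dyaw [-0.0125 -0.0015  0.02   -0.0034] [ 1.0472  0.4104 -1.1162 -0.1145  0.4851 -0.3422]
top ledge corners -> [0.4026 0.1647 0.1538] [0.4351 0.0054 0.1538]
FL [-0.0708  0.0821]
FR [-0.0764 -0.0804]
ledge mark [0.4366 0.0911 0.155 ] [-0.0109  0.0026] 0.004642274546367642
tool [-0.0044 -0.0005] ledge mark top only [-0.008   0.0047] scene only [-0.013 -0.   ]
px for 10mm case x: [-3.8807 -1.4106]  6mm down: [0.0984 2.5352]
([{'pixel': [190.8, 224.0], 'confidence': 0.8}], [{'pixel': [219.1, 229.6], 'confidence': 0.64}])
```

```bash
python3 - <<'E'
from sh import *
report("s6.png","s10.png"); print("vs s8"); 
a=cv2.imread("pics/s8.png");b=cv2.imread("pics/s10.png")
for x in((211-4,237,12,18),(238-4,219,13,17)): print(shift(a,b,x))
E
```

```text
up latchL (-4.5, 1.83, 0.87)
up latchR (-4.83, 1.83, 0.93)
handle pivot (-4.0, 0.33, 0.95)
lo latchL (0.0, -0.17, 0.98)
lo card (0.0, 0.0, 1.0)
lo handle (0.0, 0.0, 0.96)
vs s8
(0.0, 0.0, 0.99)
(0.0, 0.0, 0.99)
```

The lower case is unmoved. The upper case slid about 11 mm and then stood still while the finger slipped along the ledge, so it's likely at the stop. I'll lighten the press and push against the step to make sure.

Emit:
carry_out(moves=[{"x":0,"y":0,"z":-0.05,"turn":0},{"x":0,"y":0,"z":-0.05,"turn":0},{"x":0,"y":0.04,"z":0,"turn":0},{"x":0,"y":0.04,"z":0,"turn":0},{"x":0,"y":0.04,"z":0,"turn":0},{"x":0,"y":0.04,"z":0,"turn":0},{"x":0,"y":0,"z":0,"turn":0},{"x":0,"y":0,"z":0,"turn":0}])

```text
t: 21.95
tool_pos: [0.4578, 0.0931, 0.136]
tool_rot: [-1.947, -2.461, 0.007]
contact_force: [-10.0, -3.2, 11.4]
opening: -0.0
grip_force: 7.4
```

Emit:
carry_out(moves=[{"x":0,"y":0.04,"z":-0.04,"turn":0},{"x":0,"y":0.04,"z":0,"turn":0},{"x":0,"y":0.04,"z":0,"turn":0},{"x":0,"y":0,"z":0,"turn":0},{"x":0,"y":0,"z":0,"turn":0},{"x":0,"y":0,"z":0,"turn":0},{"x":0,"y":0,"z":0,"turn":0},{"x":0,"y":0,"z":0,"turn":0}])

```text
t: 22.75
tool_pos: [0.458, 0.0932, 0.136]
tool_rot: [-1.944, -2.458, 0.017]
contact_force: [-18.0, -5.5, 14.7]
opening: -0.0003
grip_force: 11.4
```

```bash
python3 - <<'E'
from sh import *
report("s10.png","s11.png"); print(ctrl.get_obs()["t"])
E
```

```text
up latchL (0.0, 0.0, 0.98)
up latchR (0.0, 0.0, 1.0)
handle pivot (-0.17, 0.0, 0.98)
lo latchL (0.0, 0.0, 0.99)
lo card (0.0, 0.0, 1.0)
lo handle (0.0, 0.0, 0.97)
22.8
```

It's at a hard stop: 19 N moved nothing. I'll retract and check.

Emit:
carry_out(moves=[{"x":0,"y":-0.2,"z":0,"turn":0},{"x":0,"y":-0.05,"z":-0.1,"turn":0},{"x":0,"y":-0.05,"z":-0.3,"turn":0},{"x":0,"y":0,"z":-0.6,"turn":0},{"x":0,"y":0,"z":-0.9,"turn":0},{"x":0,"y":0,"z":-0.9,"turn":0},{"x":0,"y":0,"z":-0.9,"turn":0},{"x":0,"y":0,"z":-0.6,"turn":0}])

```text
t: 23.6
tool_pos: [0.456, 0.0926, 0.2472]
tool_rot: [1.947, 2.461, 0.004]
contact_force: [0.7, 0.0, 0.7]
opening: 0.0002
grip_force: 0.0
```

```bash
python3 plan.py; python3 - <<'E'
from sh import *
report("s11.png","s12.png"); snap("top","t12.png")
for n in("scene","top"):
    for q in("ledge","upper_case","lower_case","lid_top","catch_nose","base"): print(n,q,[(np.round(e['pixel'],1),round(e['confidence'],2)) for e in ctrl.mark_of(n,q)[:1]])
from f3 import W
print("home ledge px",proj("scene",W((0,0,0),(-.044,0),.136)),proj("top",W((0,0,0),(-.044,0),.136)))
E
```

```text
t 23.6 pos [0.456  0.0926 0.2472] psi 1.8029 zax [ 4.1e-03  3.0e-04 -1.0e+00] q [ 0.04 -0.36  1.95  0.    1.54 -0.19] F [0.7 0.  0.7] M [ 0.01 -0.03  0.04] open 0.0002 grip 0.0
up latchL (0.0, 0.0, 0.98)
up latchR (0.0, 0.0, 1.0)
handle pivot (0.0, 0.0, 0.99)
lo latchL (0.0, 0.0, 0.99)
lo card (0.0, 0.0, 1.0)
lo handle (0.0, 0.0, 0.97)
scene ledge [(array([218.9, 229.3]), 0.64)]
scene upper_case [(array([201.7, 246.7]), 0.92)]
scene lower_case [(array([206.6, 273.4]), 0.94)]
scene lid_top []
scene catch_nose [(array([219.8, 253.2]), 0.63)]
scene base [(array([218.8, 229.1]), 0.33)]
top ledge [(array([190.7, 224.3]), 0.71)]
top upper_case [(array([191.6, 209.2]), 0.92)]
top lower_case []
top lid_top [(array([183.5, 203.5]), 0.2)]
top catch_nose [(array([193.4, 223. ]), 0.59)]
top base []
lo RL [-1.3017 -2.0175]
lo FR [ 1.6546 -1.2799]
lo FLbot [-1.1916  7.566 ]
scene diff: dx dy dz dyaw [-0.0125 -0.0015  0.02   -0.0034] [ 1.0472  0.4104 -1.1162 -0.1145  0.4851 -0.3422]
top ledge corners -> [0.4026 0.1647 0.1538] [0.4351 0.0054 0.1538]
FL [-0.0708  0.0821]
FR [-0.0764 -0.0804]
ledge mark [0.4366 0.0911 0.155 ] [-0.0109  0.0026] 0.004642274546367642
tool [-0.0044 -0.0005] ledge mark top only [-0.008   0.0047] scene only [-0.013 -0.   ]
home ledge px [220.4012 227.7303] [191.7372 224.6136]
```

The case stays flat when released, and the ledge marks agree with home within about 2 px in both views. I'll hand it in.

```bash
python3 -c "
from station import ctrl; print(ctrl.finish_job())"
```

```text
the job is handed in; nothing more can be done
None
```

I handed the job in at about 24 s: the upper case sits flat over the lugs, slid back to its hard stop, with the lower case unmoved and the robot clear; I could not see the catch itself, so its lock is inferred from the stop position.

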